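# Make up two pipe-fitting kits at the picking counter

### The arm

A 6-joint arm with a two-finger parallel gripper is mounted at the origin on the work surface. World frame = base frame: x ahead of the robot, y to its left, z up, the work surface at z = 0. Lengths are in m, angles in rad, forces in N, time in s.
With the tool pointing down it reaches from about 0.275 to 0.775 m from the base axis. Payload 14.6 kg.
Tool frame: the origin (TCP) lies where the fingers leave the gripper's body, on its centre line; the fingertips stand 73 mm ahead of it and the grasp point (between the pads) lies 54 mm ahead of it (arm.pinch_z is the distance from the TCP to the grasp point, in m); z points along the fingers, y is the direction in which the jaws open and shut (so a half turn about z gives the same grasp; the last joint's range is limited). The gripper opens to 85 mm and grips with 20 to 120 N. Pads are 22 mm wide; open, the fingers measure 114 mm over their backs; the gripper's body (76 mm by 85 mm) begins 54 mm behind the grasp point. The pads swing forward as they close: fully open they stand 13 mm farther back than shut.
Start: joints at [-1.386, 0.263, -0.048, 1.259, 0, 1.415], TCP at [0.175, -0.495, 0.304] pointing down, gripper open.
Joint ranges: [-2.65, 2.65], [-0.89, 1.7], [-1.18, 1.37], [-2.13, 2.11], [-1.35, 1.29], [-3.14, 3.14]. Speed limits (rad/s): [1.89, 1.89, 2.57, 2.79, 3.14, 3.14].

### API

Orientations are given as a rotation vector (axis times angle).
In Python, from station import arm gives the robot as it stands. The module is installed in compiled form; this text tells all that it offers.
- The arm moves only by the shell command python3 -m jog 'ROWS' [FORCE]. ROWS is JSON, a list of rows, each a list of 7 numbers: the shift along the tool's x, y, z in mm, then the turn, a rotation vector about the tool's x, y, z in rad, then the finger opening in mm, from 0 to 85.4. In form: [[tx, ty, tz, wx, wy, wz, gripper], ...]. A call has 1 to 8 rows; each row is the pose to reach, as a shift and turn from the pose measured when the call began, along the tool's axes at that moment; what a row does not reach only later rows make up. A row lasts 1/10 s, in which the tool goes at most 50 mm and 8.59 degrees, less where a joint would pass 70% of its speed; a pose out of reach is approached as far as the arm can. A call with a gripper value outside its range is refused whole. The fingers move at their own pace and stop on an object; FORCE is the grip in N (left out, the last holds). Time passes only in rows, so rows that repeat a pose let the fingers close. It gives the time, the measured TCP pose, the force and the opening at its end, in the units of the state.
- arm.read_state(): the state, without advancing time (a new reading comes with each control period).
- arm.grab_frame(name): name is "scene" or "top" or "wrist"; returns a dict with "pixels" (420x560x3 uint8, red, green, blue), "depth" (420x560 float32, m along the optical axis (not along the pixel's ray), 0 where there is no reading), "intrinsics" (3x3 intrinsics, pixels), "world_from_camera" (4x4, takes a point from camera to world coordinates); the wrist camera has in their place "T_tool_cam" (4x4, takes a point from camera to tool coordinates, whose origin is the TCP and whose axes are the flange's). Camera axes: x right, y up, looking along -z (the intrinsics and any distortion apply to the point x, -y, -z); pixel columns grow to the right and rows downward; lengths in m; the calibration is good to about 2 mm. A picture is of the moment at which its call begins: read the wrist's pose just before it.
- arm.finish_job(): hands the job in, once; it reports no verdict.
The state is a dict: "clock": time; "q": joint angles; "dq": joint speeds; "tau": joint torques, N m; "position": TCP position; "tcp_rot": TCP orientation; "wrist_force": force on the tool from outside, world axes, zero at the start; "wrist_torque": the same for the moment, N m; "grip_width": finger opening in m.
Only numpy, scipy, OpenCV 4.12 (cv2) and the standard library are available. Lean on these libraries where they do the work, as an engineer would, in place of code of your own. Each camera call takes 0.05 s, during which the arm holds its last target. There are 200 camera calls.

### The job

Make up two kits from the fittings on the counter. Branch kit, in the long tray: lay the large tee flat in the large compartment and stand the brass hex nipple on end in the small one. Capped-elbow kit, in the square tray: stand the elbow on its large mouth in one compartment, and in the other stand the two caps one on the other, both mouth down, the small cap squarely on the crown of the large one; set everything down, do not drop it, and leave the small tee, the socket and the tape spool where they are.

Things in the scene. Friction and masses are not known exactly. Their poses are not given: they have to be found in the camera images.
- tee_mid (a point): Larger of two grey steel pipe tees, lying flat, 40 mm high, 0.33 kg: straight run 66 mm long with a branch from its middle; 40 mm bands round the three mouths, 34 mm body between. Point: half-way up (20 mm), midway between the back of the run and the branch's face, which are 50 mm apart along y and can be gripped across. x along the run, y out along the branch, z up.
- nipple_mid (a point): Brass hex nipple standing on end, 56 mm tall: a threaded tube 32 mm across with a six-sided nut, 36 mm across its flats and 16 mm high, round its middle. The point is its centre, 28 mm up. z is its axis; x points to the middle of one of the flats (flats every 60 degrees). Both ends are alike. 0.22 kg.
- elbow_mid (a point): Steel reducing elbow, 69 mm high, 0.55 kg, standing on its large mouth (a band 56 mm across, 19 mm high); the body above is 46 mm across and turns level to a small mouth facing sideways. Point: on the level arm's axis, 46 mm up, 8 mm from the upright axis; there it is 46 mm wide along y. x points out of the small mouth (face 40 mm from the point), z up.
- cap_large_mid (a point): Large steel pipe cap: plain round cup, 56 mm across, 44 mm high, wall 7 mm. Stands mouth down at the start: only its closed flat crown shows from above. The point is on its axis, half-way up (22 mm); z points up, to the crown. 0.42 kg.
- cap_small_mid (a point): Small steel pipe cap: plain round cup, 44 mm across, 40 mm high, wall 6 mm. Stands mouth down at the start: only its closed flat crown shows from above. The point is on its axis, half-way up (20 mm); z points up, to the crown. 0.26 kg.
- tray_long: Long low grey kit tray with a black floor, fixed, 102 mm (x) by 197 mm (y); floor 3 mm thick, walls 15 mm high; a 12 mm high rib makes two unequal compartments. Origin: centre of its underside, z up. Large compartment 96 (x) by 112 mm (y), its middle at x 0, y +39.5 mm; small compartment 96 (x) by 76 mm (y), its middle at x 0, y -57.5 mm.
- tray_square: Square low grey kit tray with a black floor, fixed, 148 mm (x) by 153 mm (y); floor 3 mm thick, walls 15 mm high; a 12 mm high rib along x makes two equal compartments, each 142 (x) by 72 mm (y), their middles at x 0, y +37.5 and y -37.5 mm. Origin: centre of its underside, z up.
- small_tee_mid (a point): The small tee, 41 mm long and 25 mm high, like the large one in shape: not part of the order, stays where it is. The point is half-way up, 5 mm from the run's axis towards the branch's mouth.
- socket_mid (a point): Steel pipe socket standing on end: a plain round sleeve 50 mm across, 50 mm high, open right through (a hole shows from above): not part of the order, stays where it is. The point is its centre.
- tape_mid (a point): White spool of thread tape lying flat, 52 mm across, 15 mm high, with a hole in the middle: stays where it is. The point is its centre.
Things that resemble listed ones, but are neither listed nor needed, are in the scene too. Leave any green look-alike of the part that bears cap_small_mid alone. What is shaped like the part that bears tee_mid but pink is not meant.

How it is judged:
At the end, for the whole second after the job is handed in: Each in its compartment, on the floor (height within 4 mm), at rest: tee flat and nipple on end within 0.15 rad; elbow on its large mouth and large cap mouth down in different halves within 0.12 rad; small cap mouth down on the large one's crown, axes within 10 mm, within 0.12 rad (x of tee_mid in the frame of tray_long between -0.045 and 0.045 m and y of tee_mid in the frame of tray_long between -0.012 and 0.092 m and z of tee_mid in the frame of tray_long between 0.019 and 0.028 m and angle between the z axis of each of tee_mid, nipple_mid and the z axis of tray_long, either way round below 0.15 rad and x of nipple_mid in the frame of tray_long between -0.045 and 0.045 m and y of nipple_mid in the frame of tray_long between -0.092 and -0.022 m and z of nipple_mid in the frame of tray_long between 0.027 and 0.035 m and x of elbow_mid in the frame of tray_square between -0.07 and 0.07 m and z of elbow_mid in the frame of tray_square between 0.045 and 0.053 m and angle between each of elbow_mid, cap_large_mid, cap_small_mid's own z axis and vertical below 0.12 rad and x of cap_large_mid in the frame of tray_square between -0.07 and 0.07 m and z of cap_large_mid in the frame of tray_square between 0.021 and 0.029 m and ((y of elbow_mid in the frame of tray_square between 0.002 and 0.073 m and y of cap_large_mid in the frame of tray_square between -0.073 and -0.002 m) or (y of elbow_mid in the frame of tray_square between -0.073 and -0.002 m and y of cap_large_mid in the frame of tray_square between 0.002 and 0.073 m)) and horizontal distance between cap_small_mid and cap_large_mid below 0.01 m and z of cap_small_mid in the frame of tray_square between 0.062 and 0.072 m and linear speed of each of tee, nipple, elbow, cap_large, cap_small below 0.02 m/s); the robot touches nothing.
It fails at once if the small tee, the socket or the tape spool is pushed more than 30 mm from its place (distance of any of small_tee_mid, socket_mid, tape_mid from where it was at the start of the episode above 0.03 m).
It fails at once if one of the five fittings is dropped or flung (faster than 0.8 m/s out of the fingers) ((contact force between tee and the fingers below 0.05 N and linear speed of tee above 0.8 m/s) or (contact force between nipple and the fingers below 0.05 N and linear speed of nipple above 0.8 m/s) or (contact force between elbow and the fingers below 0.05 N and linear speed of elbow above 0.8 m/s) or (contact force between cap_large and the fingers below 0.05 N and linear speed of cap_large above 0.8 m/s) or (contact force between cap_small and the fingers below 0.05 N and linear speed of cap_small above 0.8 m/s)).
It also fails if it takes over 128 s, if anything falls off the work surface, if the arm or the gripper's body presses on something with over 40 N, if the wrist force passes 120 N, or if a joint passes its speed limit or range.

## Working session

There is one attempt and no reset: what is moved stays moved. The work goes in short steps, Python scripts to look and compute and a shell command to move; the robot and the scene stay as the last step left them, time stands still between calls to the robot, and variables do not carry over. Pictures are saved under pics/ and viewed, about 12 in all and at most 16, crops included, and the job is handed in when it is done.

```bash
mkdir -p pics; cat > h.py <<'E'
import numpy as np, cv2
from station import arm
from scipy.spatial.transform import Rotation as R
def grab(n):
    s=arm.read_state(); f=arm.grab_frame(n)
    if n=="wrist":
        T=np.eye(4);T[:3,:3]=R.from_rotvec(s["tcp_rot"]).as_matrix();T[:3,3]=s["position"]
        f["W"]=T@np.array(f["T_tool_cam"])
    else: f["W"]=np.array(f["world_from_camera"])
    f["K"]=np.array(f["intrinsics"]); return f
def cloud(f):
    d=f["depth"];v,u=np.indices(d.shape);K=f["K"]
    P=np.stack([(u-K[0,2])/K[0,0]*d,-(v-K[1,2])/K[1,1]*d,-d],-1)
    P=P@f["W"][:3,:3].T+f["W"][:3,3]; P[d<=0]=np.nan; return P
def ray(f,u,v,z):
    K=f["K"];r=f["W"][:3,:3]@np.array([(u-K[0,2])/K[0,0],-(v-K[1,2])/K[1,1],-1]);o=f["W"][:3,3]
    return o+r*(z-o[2])/r[2]
def save(f,n,img=None): cv2.imwrite(f"pics/{n}.png",cv2.cvtColor(f["pixels"] if img is None else img,cv2.COLOR_RGB2BGR))
E
python3 - <<'E'
from h import *
for n in("top","scene"):
    f=grab(n);save(f,n);print({k:np.round(v,3).tolist() for k,v in f.items() if k in("W","K")},f.keys());P=cloud(f)
    np.savez(n,P=P,**{k:f[k] for k in("pixels","W","K","depth")}); print((f["depth"]>0).mean())
print(arm.read_state(),arm.pinch_z)
E
```

```text
{'W': [[-0.021, 0.989, -0.148, 0.294], [-0.999, -0.017, 0.031, 0.027], [0.029, 0.148, 0.989, 1.163], [0.0, 0.0, 0.0, 1.0]], 'K': [[426.855, 0.0, 291.411], [0.0, 426.855, 213.253], [0.0, 0.0, 1.0]]} dict_keys(['pixels', 'depth', 'intrinsics', 'world_from_camera', 'W', 'K'])
0.9958715986394557
{'W': [[0.806, -0.503, 0.312, 0.867], [0.592, 0.676, -0.438, -0.52], [0.009, 0.538, 0.843, 1.094], [0.0, 0.0, 0.0, 1.0]], 'K': [[525.121, 0.0, 278.024], [0.0, 525.121, 210.36], [0.0, 0.0, 1.0]]} dict_keys(['pixels', 'depth', 'intrinsics', 'world_from_camera', 'W', 'K'])
0.9960671768707483
{'clock': 0.1, 'q': array([-1.38627728e+00,  2.63466586e-01, -4.88468800e-02,  1.25943942e+00,
        2.32438320e-05,  1.41548770e+00]), 'dq': array([ 0.00030571, -0.00110522,  0.00139769, -0.0006742 ,  0.00017846,
        0.00026639]), 'tau': array([ 4.21142744e-03, -6.38574672e+01,  3.85067046e+01,  9.84041631e-03,
       -2.02593574e-04, -8.78781890e-06]), 'position': array([ 0.17495704, -0.49479623,  0.30348734]), 'tcp_rot': array([-3.09540863e+00, -5.31073418e-01, -1.45585500e-05]), 'wrist_force': array([-0.4993462 ,  0.18212924,  0.0649265 ]), 'wrist_torque': array([-0.01169761, -0.05509823,  0.00697774]), 'grip_width': 0.08537067426472153} 0.0539
```

View pics/top.png

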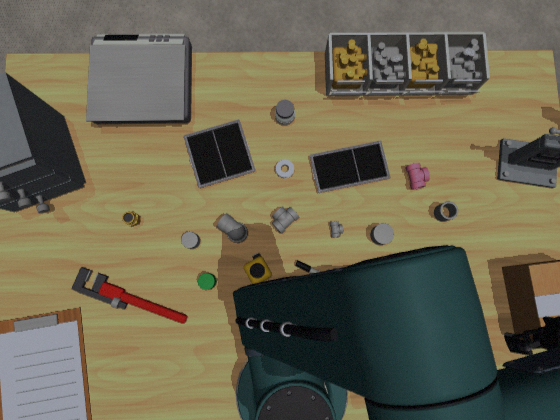

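View pics/scene.png

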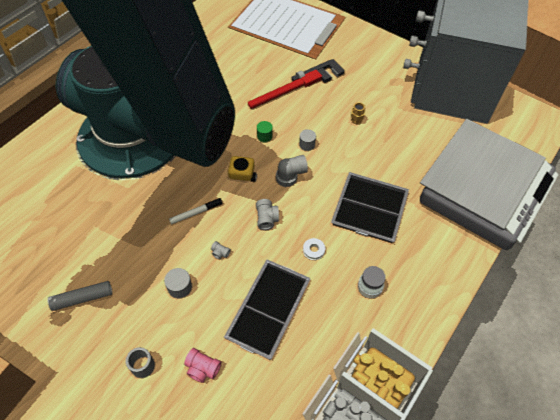

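Top view: nipple (131,218), small cap (190,240), green decoy (207,281), elbow (232,228), tee (285,218), small tee (336,229), large cap (382,234), socket (446,211), trays (220,153) and (349,166). There is also an unknown stacked object at (285,112).

```bash
python3 - <<'E'
from h import *
objs=dict(nip=(131,218),cs=(190,240),elb=(232,228),tee=(285,218),st=(336,229),cl=(382,234),sock=(446,211),unk=(285,112),tape=(285,169),green=(207,281))
D={n:np.load(n+".npz") for n in("top","scene")}
for n,d in D.items(): # table height
    P=d["P"];m=(abs(P[...,2])<.03)&(P[...,0]>.3)&(P[...,0]<.7)&(abs(P[...,1])<.4);print(n,"table",np.nanmedian(P[m][:,2]))
seeds={k:D["top"]["P"][v[1],v[0]] for k,v in objs.items()}
for k,s in seeds.items():
    for n,d in D.items():
        P=d["P"];near=(np.hypot(P[...,0]-s[0],P[...,1]-s[1])<.05)&(P[...,2]>.006)
        Q=P[near];zt=np.percentile(Q[:,2],97)
        T=Q[Q[:,2]>zt-.006]
        c,r=cv2.minEnclosingCircle(T[:,:2].astype(np.float32)); (rc,sz,a)=cv2.minAreaRect(T[:,:2].astype(np.float32))
        print(k,n,len(Q),"ztop %.4f"%zt,"circ",np.round(c,4),"d %.4f"%(2*r),"rect",np.round(rc,4),np.round(sz,4),round(a,1))
for n,d in D.items():
    P=d["P"];g=d["pixels"].max(-1)<45
    for nm,s in(("sq",(220,153)),("lg",(349,166))):
        c=D["top"]["P"][s[1],s[0]]
        m=g&(np.hypot(P[...,0]-c[0],P[...,1]-c[1])<.11)&(abs(P[...,2])<.025)
        # drop specks
        m=cv2.morphologyEx(m.astype(np.uint8),cv2.MORPH_OPEN,np.ones((3,3)))>0
        Q=P[m][:,:2].astype(np.float32);print(nm,n,cv2.minAreaRect(Q),np.median(P[m][:,2]))
        N,L,S,C=cv2.connectedComponentsWithStats(m.astype(np.uint8))
        for i in range(1,N):
            if S[i,4]>150: print("   comp",S[i,4],cv2.minAreaRect(P[L==i][:,:2].astype(np.float32)))
E
```

```text
top table 0.0005474346838416633
scene table 0.0005173314152175923
nip top 214 ztop 0.0580 circ [0.4564 0.4156] d 0.0314 rect [0.4559 0.4155] [0.0295 0.0298] 1.7
nip scene 239 ztop 0.0574 circ [0.4596 0.4184] d 0.0356 rect [0.4618 0.4167] [0.0326 0.0298] 79.3
cs top 258 ztop 0.0428 circ [0.397  0.2605] d 0.0435 rect [0.3972 0.2606] [0.0426 0.0396] 88.8
cs scene 297 ztop 0.0432 circ [0.4004 0.2612] d 0.0456 rect [0.4003 0.2609] [0.042  0.0421] 65.8
elb top 548 ztop 0.0701 circ [0.4282 0.1512] d 0.0644 rect [0.428  0.1513] [0.0629 0.0307] 54.3
elb scene 690 ztop 0.0699 circ [0.4336 0.1518] d 0.0653 rect [0.4329 0.1514] [0.0633 0.0306] 53.9
tee top 434 ztop 0.0414 circ [0.4473 0.0082] d 0.0694 rect [0.454  0.0141] [0.0462 0.0649] 42.1
tee scene 557 ztop 0.0417 circ [0.4524 0.0119] d 0.0700 rect [0.4569 0.0163] [0.0468 0.0673] 42.8
st top 170 ztop 0.0272 circ [ 0.4205 -0.1264] d 0.0425 rect [ 0.4204 -0.132 ] [0.0399 0.0282] 5.3
st scene 217 ztop 0.0266 circ [ 0.424  -0.1267] d 0.0449 rect [ 0.4244 -0.1307] [0.0434 0.0293] 4.6
cl top 401 ztop 0.0485 circ [ 0.4031 -0.2509] d 0.0560 rect [ 0
[... 1738 characters left out ...]
550721645355, 0.14244964718818665), 16.528783798217773) 0.0028627671501393337
   comp 1182 ((0.6276962757110596, 0.22940751910209656), (0.14029386639595032, 0.0692620724439621), 16.965946197509766)
   comp 1276 ((0.6485034823417664, 0.15891630947589874), (0.1400032639503479, 0.0684678852558136), 16.816110610961914)
lg scene ((0.5949726700782776, -0.16946586966514587), (0.09330819547176361, 0.18997028470039368), 10.881163597106934) 0.0029270528245102234
   comp 1889 ((0.5874853730201721, -0.13051384687423706), (0.09331456571817398, 0.11062358319759369), 10.894067764282227)
   comp 1406 ((0.6055923700332642, -0.22638680040836334), (0.09249535202980042, 0.07393990457057953), 11.168096542358398)
```

```bash
cat >> h.py <<'E'
def go(x,y,z,jaw,zg=None):
    """tool shift (mm) and turn to bring TCP to x,y,z (tool down) with jaw axis at world yaw jaw(deg)"""
    s=arm.read_state();M=R.from_rotvec(s["tcp_rot"]).as_matrix();p=s["position"]
    t=M.T@(np.array([x,y,z])-p)*1e3
    q1=lambda X,Y:np.arctan2(Y,X)-np.arcsin(.081/np.hypot(X,Y))
    best=None
    for k in(0,180,360,-180):
        a=np.radians(jaw+90+k); w=np.array([[np.cos(a),np.sin(a),0],[np.sin(a),-np.cos(a),0],[0,0,-1]])
        rv=R.from_matrix(M.T@w).as_rotvec(); q6=s["q"][5]+rv[2]+q1(x,y)-q1(p[0],p[1])
        if abs(q6)<3 and (best is None or abs(rv[2])<abs(best[2])): best=rv;bq=q6
    print("clk %.1f pos"%s["clock"],np.round(p,4),"F",np.round(s["wrist_force"],1),"w %.1f"%(s["grip_width"]*1e3),"| SHIFT",np.round(t,1),"TURN",np.round(best,3),"q6 %.2f"%bq)
E
python3 -c "
from h import *
go(.44,0.01,.30,42); print(np.round(arm.grab_frame('wrist')['T_tool_cam'],3),arm.grab_frame('wrist')['intrinsics'])"
```

```text
clk 0.1 pos [ 0.175  -0.4948  0.3035] F [-0.5  0.2  0.1] w 85.4 | SHIFT [ 418.1 -387.6    3.9] TURN [-0.000e+00 -1.000e-03 -1.964e+00] q6 0.67
[[ 0.     0.965  0.262  0.067]
 [ 1.    -0.     0.    -0.   ]
 [ 0.     0.262 -0.965 -0.071]
 [ 0.     0.     0.     1.   ]] [[307.89660646   0.         280.63354378]
 [  0.         307.89660646 211.08769703]
 [  0.           0.           1.        ]]
```

```bash
python3 -m jog '[[418,-388,4,0,0,-1.96,85],[418,-388,4,0,0,-1.96,85],[418,-388,4,0,0,-1.96,85],[418,-388,4,0,0,-1.96,85],[418,-388,4,0,0,-1.96,85],[418,-388,4,0,0,-1.96,85],[418,-388,4,0,0,-1.96,85],[418,-388,4,0,0,-1.96,85]]' 40; python3 -c "
from h import *
go(.44,0.01,.30,42)"
```

```text
clock: 1.0
position: [0.361, -0.1388, 0.3012]
tcp_rot: [2.249, 2.193, 0.001]
wrist_force: [0.8, -0.1, -0.5]
grip_width: 0.0851
clk 1.0 pos [ 0.361  -0.1388  0.3012] F [ 0.8 -0.1 -0.5] w 85.1 | SHIFT [150.7  75.2   1.3] TURN [ 0.001  0.    -0.758] q6 0.67
```

```bash
python3 -m jog '[[151,75,1,0,0,-0.758,85],[151,75,1,0,0,-0.758,85],[151,75,1,0,0,-0.758,85],[151,75,1,0,0,-0.758,85],[151,75,1,0,0,-0.758,85],[151,75,1,0,0,-0.758,85],[151,75,1,0,0,-0.758,85]]' >/dev/null; cat >> h.py <<'E'
def near(f,c,r=.06,zmin=.008):
    """top-layer stats of what stands near c"""
    P=cloud(f);m=(np.hypot(P[...,0]-c[0],P[...,1]-c[1])<r)&(P[...,2]>zmin);Q=P[m]
    zt=np.percentile(Q[:,2],97);T=Q[Q[:,2]>zt-.006];f32=T[:,:2].astype(np.float32)
    a=cv2.minEnclosingCircle(f32);b=cv2.minAreaRect(f32);g=cv2.minAreaRect(Q[:,:2].astype(np.float32))
    print("ztop %.4f"%zt,"circ",np.round(a[0],4),"d %.4f"%(2*a[1]),"rect",np.round(b[0],4),np.round(b[1],4),round(b[2],1),"ALL",np.round(g[0],4),np.round(g[1],4),round(g[2],1)); return P,Q
E
python3 - <<'E'
from h import *
go(.44,0.01,.30,42); f=grab("wrist");save(f,"w1");P,_=near(f,(.453,.012),.05);print("table",np.nanmedian(P[...,2]))
near(f,(.43,.151),.05)
E
```

```text
clk 1.7 pos [0.4396 0.0101 0.3002] F [0.3 0.5 0.4] w 85.2 | SHIFT [-0.3  0.2  0.2] TURN [ 0.     0.    -0.004] q6 0.67
ztop 0.3296 circ [0.4332 0.0196] d 0.0597 rect [0.43   0.0232] [0.0595 0.01  ] 42.0 ALL [0.4535 0.0117] [0.0996 0.066 ] 41.5
table 0.0016827724953131784
ztop 0.0700 circ [0.431  0.1525] d 0.0678 rect [0.4303 0.1518] [0.0643 0.0325] 50.3 ALL [0.4269 0.1471] [0.0757 0.0554] 50.9
```

View pics/w1.png

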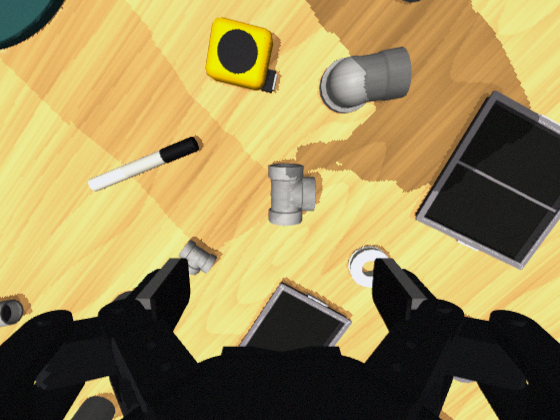

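Wrist view: tee at (290,195), run vertical, branch to the right (towards the elbow); the jaws are already square to it. Elbow at (365,80), mouth right.

```bash
sed -i 's/(P\[...,2\]>zmin);Q/(P[...,2]>zmin)\&(P[...,2]<.12);Q/' h.py
python3 - <<'E'
from h import *
f=grab("wrist");near(f,(.453,.012),.05)
c=np.array([.453,.012])
go(.453,.012,.30,42)
E
```

```text
ztop 0.0411 circ [0.4501 0.0092] d 0.0695 rect [0.4566 0.0148] [0.0473 0.0656] 42.5 ALL [0.4548 0.013 ] [0.0526 0.066 ] 41.9
clk 1.8 pos [0.4396 0.0098 0.3003] F [-0.1 -0.2  0.3] w 85.1 | SHIFT [-7.3 11.4  0.3] TURN [ 0.     0.    -0.005] q6 0.68
```

```bash
python3 -m jog '[[-7,14,40,0,0,0,85],[-7,14,90,0,0,0,85],[-7,14,140,0,0,0,85],[-7,14,180,0,0,0,85],[-7,14,205,0,0,0,85],[-7,14,222,0,0,0,85],[-7,14,222,0,0,0,85]]'; python3 -m jog '[[0,0,0,0,0,0,40],[0,0,0,0,0,0,40],[0,0,0,0,0,0,40],[0,0,0,0,0,0,40],[0,0,0,0,0,0,40],[0,0,0,0,0,0,40],[0,0,0,0,0,0,40],[0,0,0,0,0,0,40]]' 60; python3 -c "
from h import *
f=grab('wrist');save(f,'w2')
go(.455,.0135,.078,42)"
```

```text
clock: 2.5
position: [0.4537, 0.0136, 0.0768]
tcp_rot: [-1.288, -2.862, 0.001]
wrist_force: [-0.1, -0.3, -0.4]
grip_width: 0.0848
clock: 3.3
position: [0.4541, 0.0133, 0.078]
tcp_rot: [-1.29, -2.864, 0.001]
wrist_force: [-2.9, -1.2, 11.8]
grip_width: 0.0487
clk 3.4 pos [0.4541 0.0133 0.078 ] F [-4.6 -2.  11. ] w 48.3 | SHIFT [-0.4  0.8  0. ] TURN [-0.001 -0.    -0.009] q6 0.69
```

View pics/w2.png

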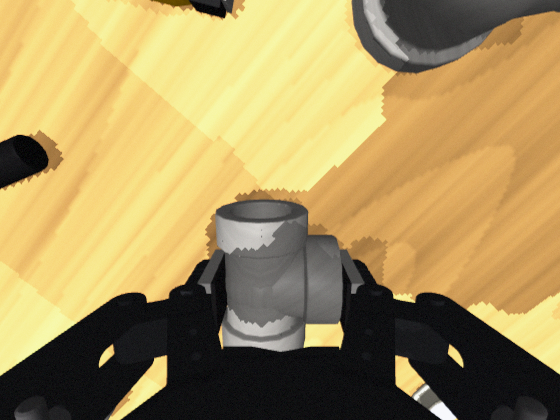

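Tee gripped between run back and branch face. Lifting.

```bash
python3 -m jog '[[0,0,-15,0,0,0,40],[0,0,-45,0,0,0,40],[0,0,-80,0,0,0,40],[0,0,-110,0,0,0,40],[0,0,-120,0,0,0,40],[0,0,-120,0,0,0,40]]'; python3 -c "
from h import *
go(.589,-.133,.2,100.8)"
```

```text
clock: 3.95
position: [0.4548, 0.0133, 0.1992]
tcp_rot: [1.29, 2.862, -0.0]
wrist_force: [0.5, 0.5, -3.7]
grip_width: 0.0486
clk 4.0 pos [0.4548 0.0133 0.1992] F [ 0.5  0.5 -3.7] w 48.6 | SHIFT [-198.5    3.7   -0.4] TURN [-0.     0.002 -1.035] q6 -0.55
```

```bash
python3 -m jog '[[-25,0,0,0,0,-0.14,40],[-50,1,0,0,0,-0.28,40],[-80,2,0,0,0,-0.42,40],[-110,2,0,0,0,-0.57,40],[-140,3,0,0,0,-0.71,40],[-165,3,0,0,0,-0.85,40],[-185,4,0,0,0,-0.99,40],[-198,4,0,0,0,-1.035,40]]'; python3 -m jog '[[0,0,0,0,0,0,40],[0,0,0,0,0,0,40]]' >/dev/null; cat >> h.py <<'E'
def tray(f,c,r=.13):
    P=cloud(f);m=(f["pixels"].max(-1)<45)&(np.hypot(P[...,0]-c[0],P[...,1]-c[1])<r)&(P[...,2]<.009)
    m=cv2.morphologyEx(m.astype(np.uint8),cv2.MORPH_OPEN,np.ones((5,5)))
    N,L,S,C=cv2.connectedComponentsWithStats(m)
    for i in range(1,N):
        if S[i,4]>600:
            b=cv2.minAreaRect(P[L==i][:,:2].astype(np.float32));print("  comp",S[i,4],np.round(b[0],4),np.round(b[1],4),round(b[2],1),"z %.4f"%np.median(P[L==i][:,2]))
E
python3 -c "
from h import *
f=grab('wrist');save(f,'w3');tray(f,(.597,-.172))
go(.589,-.133,.2,100.8)"
```

```text
clock: 4.75
position: [0.5893, -0.1334, 0.1973]
tcp_rot: [0.302, -3.127, 0.0]
wrist_force: [-0.1, 0.3, -2.5]
grip_width: 0.0485
  comp 8700 [ 0.6096 -0.2311] [0.094  0.0747] 10.9 z 0.0040
  comp 7468 [ 0.5821 -0.1361] [0.0761 0.1126] 10.9 z 0.0040
clk 5.0 pos [ 0.5885 -0.1329  0.196 ] F [ 0.6 -0.4 -3.9] w 48.1 | SHIFT [-0.5 -0.2 -4. ] TURN [ 0.001 -0.002  0.003] q6 -0.55
```

View pics/w3.png

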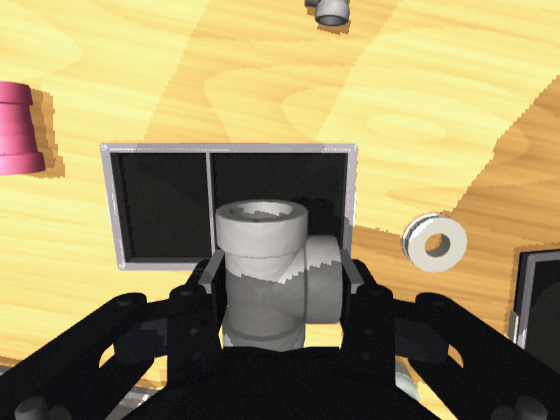

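Wrist view: tee held level over the large compartment; small compartment at left (160,210), rib at (212,205). Lower it.

```bash
python3 -c "
from h import *
go(.591,-.136,.084,100.9)"; python3 -m jog '[[2,-3,30,0,0,0,40],[2,-3,60,0,0,0,40],[2,-3,85,0,0,0,40],[2,-3,100,0,0,0,40],[2,-3,108,0,0,0,40],[2,-3,112,0,0,0,40],[2,-3,112,0,0,0,40],[2,-3,112,0,0,0,40]]';python3 -c "
from h import *
go(.591,-.136,.081,100.9)"
```

```text
clk 5.0 pos [ 0.5885 -0.1329  0.196 ] F [ 0.6 -0.4 -3.9] w 48.1 | SHIFT [ -2.1  -3.6 112. ] TURN [ 0.001 -0.002  0.001] q6 -0.55
clock: 5.8
position: [0.5871, -0.1362, 0.0848]
tcp_rot: [0.3, -3.126, -0.001]
wrist_force: [-0.2, 0.0, -2.5]
grip_width: 0.0485
clk 5.8 pos [ 0.5871 -0.1362  0.0848] F [-0.2  0.  -2.5] w 48.5 | SHIFT [-3.8 -0.6  3.8] TURN [ 0.001 -0.001  0.001] q6 -0.55
```

```bash
python3 -m jog '[[-4,0,1,0,0,0,40],[-4,0,2,0,0,0,40],[-4,0,3,0,0,0,40],[-4,0,4,0,0,0,40],[-4,0,4,0,0,0,40]]';python3 -m jog '[[0,0,0,0,0,0,66],[0,0,0,0,0,0,66],[0,0,0,0,0,0,66],[0,0,0,0,0,0,66]]'; python3 -m jog '[[0,0,-15,0,0,0,66],[0,0,-45,0,0,0,66],[0,0,-85,0,0,0,80],[0,0,-130,0,0,0,85],[0,0,-170,0,0,0,85],[0,0,-170,0,0,0,85]]';python3 -c "
from h import *
f=grab('wrist');save(f,'w4');near(f,(.591,-.136),.043,.018)
go(.591,-.136,.25,100.9)
go(.46,.417,.25,90);go(.46,.417,.25,120)"
```

```text
clock: 6.3
position: [0.5911, -0.1354, 0.0812]
tcp_rot: [0.3, -3.126, -0.001]
wrist_force: [-1.1, 0.3, 3.2]
grip_width: 0.0485
clock: 6.7
position: [0.5911, -0.1354, 0.0812]
tcp_rot: [0.3, -3.126, -0.001]
wrist_force: [0.2, 0.1, 0.5]
grip_width: 0.0663
clock: 7.3
position: [0.5928, -0.136, 0.2565]
tcp_rot: [-0.3, 3.121, -0.005]
wrist_force: [0.0, 0.1, -1.2]
grip_width: 0.0848
ztop 0.0441 circ [ 0.5943 -0.1421] d 0.0704 rect [ 0.5925 -0.1333] [0.0661 0.0468] 11.0 ALL [ 0.593  -0.1361] [0.0661 0.0529] 11.0
clk 7.3 pos [ 0.5922 -0.1357  0.2537] F [ 0.   0.3 -0.7] w 84.6 | SHIFT [ 1.2 -0.   3.7] TURN [-0.002  0.003  0.001] q6 -0.55
clk 7.3 pos [ 0.5922 -0.1357  0.2537] F [ 0.   0.3 -0.7] w 84.6 | SHIFT [ 24.6 567.8   2.5] TURN [-0.002  0.003  0.191] q6 0.61
clk 7.3 pos [ 0.5922 -0.1357  0.2537] F [ 0.   0.3 -0.7] w 84.6 | SHIFT [ 24.6 567.8   2.5] TURN [-0.002  0.003 -0.332] q6 0.08
```

Tee is flat (top 44 mm, i.e. on floor). Next the nipple.

```bash
python3 -m jog '[[3,70,3,0,0,0.02,85],[6,140,3,0,0,0.05,85],[9,210,3,0,0,0.08,85],[12,280,3,0,0,0.1,85],[15,350,3,0,0,0.12,85],[18,420,3,0,0,0.15,85],[21,490,3,0,0,0.17,85],[24,550,3,0,0,0.19,85]]'; python3 -c "
from h import *
go(.46,.417,.25,90)"
```

```text
clock: 8.15
position: [0.4979, 0.2555, 0.2488]
tcp_rot: [-0.001, 3.14, -0.003]
wrist_force: [1.3, -0.9, 0.1]
grip_width: 0.0849
clk 8.2 pos [0.4979 0.2555 0.2488] F [ 1.3 -0.9  0.1] w 84.9 | SHIFT [ 37.8 161.5  -1.6] TURN [-0.002  0.002  0.   ] q6 0.61
```

```bash
python3 -m jog '[[12,50,-1,0,0,0,85],[24,100,-1,0,0,0,85],[36,150,-1,0,0,0,85],[38,161,-1,0,0,0,85],[38,161,-1,0,0,0,85],[38,161,-1,0,0,0,85]]'; python3 - <<'E'
from h import *
f=grab("wrist");save(f,"w5",cv2.resize(f["pixels"][100:310,140:420],None,fx=2,fy=2,interpolation=cv2.INTER_CUBIC));P,Q=near(f,(.458,.417),.04)
B=Q[abs(Q[:,2]-.036)<.003][:,:2].astype(np.float32);print("hex",len(B),cv2.minAreaRect(B),cv2.minEnclosingCircle(B))
go(.458,.417,.25,90)
E
```

```text
clock: 8.75
position: [0.4597, 0.4159, 0.2485]
tcp_rot: [-0.001, 3.141, -0.005]
wrist_force: [0.1, -0.4, 0.8]
grip_width: 0.0855
ztop 0.0576 circ [0.4597 0.4175] d 0.0323 rect [0.4596 0.4175] [0.0314 0.0314] 51.1 ALL [0.4575 0.4178] [0.036  0.0364] 85.0
hex 256 ((0.4555988311767578, 0.4179420471191406), (0.036184292286634445, 0.03187917545437813), 85.92017364501953) ((0.45994633436203003, 0.41752639412879944), 0.02042909897863865)
clk 8.8 pos [0.46   0.4154 0.2488] F [ 0.2 -1.  -0.5] w 84.7 | SHIFT [ 2.   1.6 -1.2] TURN [-0.003  0.001 -0.   ] q6 0.61
```

View pics/w5.png

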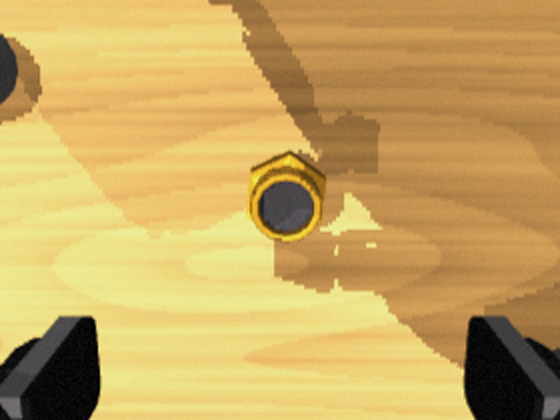

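Nipple at crop (287,203), flats facing left/right, so the jaws suit. Grasp across flats.

```bash
python3 -m jog '[[0,2,45,0,0,0.07,85],[0,2,90,0,0,0.07,80],[0,2,125,0,0,0.07,70],[0,2,150,0,0,0.07,70],[0,2,166,0,0,0.07,70],[0,2,166,0,0,0.07,70]]'; python3 -m jog '[[0,0,0,0,0,0,25],[0,0,0,0,0,0,25],[0,0,0,0,0,0,25],[0,0,0,0,0,0,25],[0,0,0,0,0,0,25],[0,0,0,0,0,0,25],[0,0,0,0,0,0,25]]' 50; python3 -m jog '[[0,0,-15,0,0,0,25],[0,0,-45,0,0,0,25],[0,0,-90,0,0,0,25],[0,0,-130,0,0,0,25],[0,0,-140,0,0,0,25],[0,0,-140,0,0,0,25]]'; python3 -c "
from h import *
go(.6096,-.2311,.22,10.9);go(.55,.1,.22,50)"
```

```text
clock: 9.4
position: [0.4599, 0.4148, 0.0809]
tcp_rot: [-0.113, -3.138, 0.008]
wrist_force: [-1.6, -0.2, -0.1]
grip_width: 0.07
clock: 10.1
position: [0.4606, 0.4148, 0.0822]
tcp_rot: [0.114, 3.139, -0.007]
wrist_force: [1.1, -3.8, 7.8]
grip_width: 0.0353
clock: 10.7
position: [0.461, 0.4158, 0.2239]
tcp_rot: [0.114, 3.137, -0.004]
wrist_force: [-0.8, 0.4, -3.7]
grip_width: 0.0351
clk 10.7 pos [0.461  0.4158 0.2239] F [-0.8  0.4 -3.7] w 35.1 | SHIFT [-195.  -634.4    6.1] TURN [-0.     0.004  1.308] q6 0.89
clk 10.7 pos [0.461  0.4158 0.2239] F [-0.8  0.4 -3.7] w 35.1 | SHIFT [-111.6 -308.5    5. ] TURN [-0.002  0.004  0.626] q6 0.73
```

```bash
python3 -m jog '[[-15,-48,0,0,0,0.1,25],[-30,-95,0,0,0,0.2,25],[-45,-143,0,0,0,0.3,25],[-58,-190,0,0,0,0.4,25],[-73,-238,0,0,0,0.5,25],[-88,-285,0,0,0,0.6,25],[-102,-333,0,0,0,0.7,25],[-117,-380,0,0,0,0.8,25]]'; python3 -c "
from h import *
go(.6096,-.2311,.22,10.9)"
```

```text
clock: 11.5
position: [0.5495, 0.0263, 0.2236]
tcp_rot: [1.333, 2.843, -0.003]
wrist_force: [2.2, -0.1, -2.1]
grip_width: 0.035
clk 11.5 pos [0.5495 0.0263 0.2236] F [ 2.2 -0.1 -2.1] w 35.0 | SHIFT [-236.2 -118.5    4.2] TURN [-0.001  0.003  0.504] q6 0.89
```

```bash
python3 -m jog '[[-40,-20,0,0,0,0.1,25],[-80,-40,0,0,0,0.2,25],[-120,-60,0,0,0,0.3,25],[-160,-80,0,0,0,0.4,25],[-200,-100,0,0,0,0.5,25],[-225,-112,0,0,0,0.504,25],[-236,-118,0,0,0,0.504,25],[-236,-118,4,0,0,0.504,25]]' >/dev/null; python3 -m jog '[[0,0,0,0,0,0,25],[0,0,0,0,0,0,25]]' >/dev/null; python3 -c "
from h import *
f=grab('wrist');save(f,'w6');go(.6096,-.2311,.0855,10.9);tray(f,(.6096,-.2311),.07)"
```

```text
clk 12.6 pos [ 0.6093 -0.2303  0.2185] F [ 0.4  0.2 -2.5] w 35.1 | SHIFT [ -0.7   0.3 133. ] TURN [-0.002  0.001  0.   ] q6 0.89
  comp 2540 [ 0.5984 -0.1759] [0.0961 0.0266] 11.0 z 0.0039
  comp 7359 [ 0.6088 -0.2307] [0.0964 0.0747] 10.9 z 0.0039
```

View pics/w6.png

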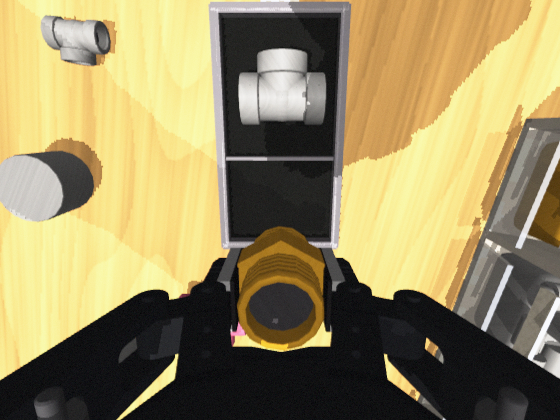

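Tee flat in its compartment at (285,88); nipple held upright, small compartment at (280,200). Lowering.

```bash
python3 -m jog '[[0,0,35,0,0,0,25],[0,0,75,0,0,0,25],[0,0,105,0,0,0,25],[0,0,122,0,0,0,25],[0,0,129,0,0,0,25],[0,0,131,0,0,0,25],[0,0,133,0,0,0,25],[0,0,133,0,0,0,25]]'; python3 -c "
from h import *
go(.6093,-.2309,.0852,10.9)"
```

```text
clock: 13.35
position: [0.6096, -0.2305, 0.0864]
tcp_rot: [1.999, 2.422, -0.003]
wrist_force: [-1.0, 0.1, -2.8]
grip_width: 0.035
clk 13.3 pos [ 0.6096 -0.2305  0.0864] F [-1.   0.1 -2.8] w 35.0 | SHIFT [-0.4 -0.4  1.2] TURN [-0.001  0.002  0.   ] q6 0.89
```

```bash
python3 -m jog '[[0,0,1,0,0,0,25],[0,0,1.5,0,0,0,25],[0,0,1.5,0,0,0,25]]'; python3 -m jog '[[0,0,0,0,0,0,50],[0,0,0,0,0,0,50],[0,0,0,0,0,0,50],[0,0,0,0,0,0,50]]';python3 -m jog '[[0,0,-15,0,0,0,50],[0,0,-45,0,0,0,50],[0,0,-85,0,0,0,80],[0,0,-130,0,0,0,85],[0,0,-160,0,0,0,85],[0,0,-160,0,0,0,85]]';python3 -c "
from h import *
f=grab('wrist');near(f,(.6093,-.2309),.03,.018);near(f,(.405,-.25),.04)
go(.405,-.25,.25,10.9)"
```

```text
clock: 13.65
position: [0.6097, -0.2306, 0.0852]
tcp_rot: [1.999, 2.421, -0.002]
wrist_force: [-0.1, -0.2, -0.0]
grip_width: 0.0352
clock: 14.05
position: [0.6097, -0.2306, 0.0853]
tcp_rot: [1.999, 2.421, -0.002]
wrist_force: [-0.7, -0.4, -0.5]
grip_width: 0.0504
clock: 14.65
position: [0.6108, -0.2308, 0.2498]
tcp_rot: [1.995, 2.416, -0.0]
wrist_force: [0.2, -0.1, -0.4]
grip_width: 0.0849
ztop 0.0605 circ [ 0.6103 -0.2283] d 0.0321 rect [ 0.6105 -0.2282] [0.0313 0.031 ] 0.5 ALL [ 0.6099 -0.226 ] [0.0359 0.0362] 9.9
ztop 0.0459 circ [ 0.4062 -0.2502] d 0.0572 rect [ 0.4063 -0.2506] [0.0555 0.0552] 58.5 ALL [ 0.4066 -0.2505] [0.0554 0.0556] 89.1
clk 14.7 pos [ 0.6103 -0.2306  0.2472] F [-0.1  0.1 -0.6] w 84.9 | SHIFT [  19.8 -205.3   -3.4] TURN [0.003 0.005 0.   ] q6 0.66
```

```bash
python3 -m jog '[[5,-50,-3,0,0,0,85],[10,-100,-3,0,0,0,85],[15,-150,-3,0,0,0,85],[20,-190,-3,0,0,0,85],[20,-205,-3,0,0,0,85],[20,-205,-3,0,0,0,85],[20,-205,-3,0,0,0,85]]'; python3 -c "
from h import *
f=grab('wrist');near(f,(.406,-.25),.04)
go(.4063,-.2505,.078,10.9)"
```

```text
clock: 15.4
position: [0.4058, -0.25, 0.2492]
tcp_rot: [1.997, 2.418, -0.001]
wrist_force: [0.2, -0.2, -0.1]
grip_width: 0.0852
ztop 0.0461 circ [ 0.4058 -0.2506] d 0.0559 rect [ 0.4057 -0.2505] [0.0546 0.055 ] 12.6 ALL [ 0.4058 -0.2504] [0.0546 0.0551] 12.3
clk 15.4 pos [ 0.4062 -0.2499  0.2492] F [ 0.1 -0.5 -0.6] w 85.4 | SHIFT [  0.2  -0.5 171.2] TURN [0.003 0.004 0.001] q6 0.66
```

```bash
python3 -m jog '[[0,0,45,0,0,0,85],[0,0,90,0,0,0,85],[0,0,130,0,0,0,85],[0,0,155,0,0,0,85],[0,0,171,0,0,0,85],[0,0,171,0,0,0,85]]'; python3 -m jog '[[0,0,0,0,0,0,45],[0,0,0,0,0,0,45],[0,0,0,0,0,0,45],[0,0,0,0,0,0,45],[0,0,0,0,0,0,45],[0,0,0,0,0,0,45],[0,0,0,0,0,0,45]]' 60; python3 -m jog '[[0,0,-15,0,0,0,45],[0,0,-45,0,0,0,45],[0,0,-85,0,0,0,45],[0,0,-120,0,0,0,45],[0,0,-130,0,0,0,45],[0,0,-130,0,0,0,45]]'; python3 -c "
from h import *
go(.6500,.155,.21,16.4)"
```

```text
clock: 16.05
position: [0.4071, -0.2498, 0.076]
tcp_rot: [1.997, 2.423, -0.001]
wrist_force: [0.0, -0.4, 0.1]
grip_width: 0.0851
clock: 16.75
position: [0.4075, -0.25, 0.0768]
tcp_rot: [1.996, 2.422, -0.0]
wrist_force: [-0.9, 1.0, 6.6]
grip_width: 0.0545
clock: 17.35
position: [0.4077, -0.25, 0.2077]
tcp_rot: [1.995, 2.42, -0.0]
wrist_force: [0.4, 0.2, -5.7]
grip_width: 0.0546
clk 17.4 pos [ 0.4077 -0.25    0.2077] F [ 0.4  0.2 -5.7] w 54.6 | SHIFT [351.3 315.2  -2.8] TURN [ 0.003  0.005 -0.094] q6 1.40
```

```bash
python3 -m jog '[[30,27,0,0,0,0,45],[65,58,0,0,0,0,45],[98,88,0,0,0,0,45],[132,118,0,0,0,-0.02,45],[166,149,0,0,0,-0.04,45],[200,180,0,0,0,-0.06,45],[235,211,0,0,0,-0.08,45],[268,241,0,0,0,-0.094,45]]'; python3 -c "
from h import *
go(.6500,.155,.21,16.4)"
```

```text
clock: 18.15
position: [0.5931, 0.0612, 0.2049]
tcp_rot: [1.879, 2.514, -0.003]
wrist_force: [1.1, -0.7, -3.7]
grip_width: 0.0545
clk 18.1 pos [0.5931 0.0612 0.2049] F [ 1.1 -0.7 -3.7] w 54.5 | SHIFT [73.8 81.1 -5.4] TURN [0.    0.004 0.001] q6 1.40
```

```bash
python3 -m jog '[[25,30,-3,0,0,0,45],[50,58,-3,0,0,0,45],[70,75,-3,0,0,0,45],[74,81,-3,0,0,0,45],[74,81,-3,0,0,0,45],[74,81,-3,0,0,0,45]]'; python3 -c "
from h import *
f=grab('wrist');save(f,'w7');tray(f,(.64,.19));go(.6500,.155,.081,16.4)"
```

```text
clock: 18.75
position: [0.6493, 0.1544, 0.2063]
tcp_rot: [1.88, 2.515, -0.006]
wrist_force: [-1.1, -0.2, -4.3]
grip_width: 0.0543
  comp 14937 [0.6299 0.224 ] [0.1429 0.072 ] 16.5 z 0.0040
  comp 9284 [0.6514 0.1509] [0.1424 0.0706] 16.5 z 0.0039
clk 18.8 pos [0.6494 0.1541 0.2068] F [-0.7  0.1 -4.8] w 54.8 | SHIFT [  1.1   1.  125.8] TURN [-0.001  0.004  0.   ] q6 1.40
```

View pics/w7.png

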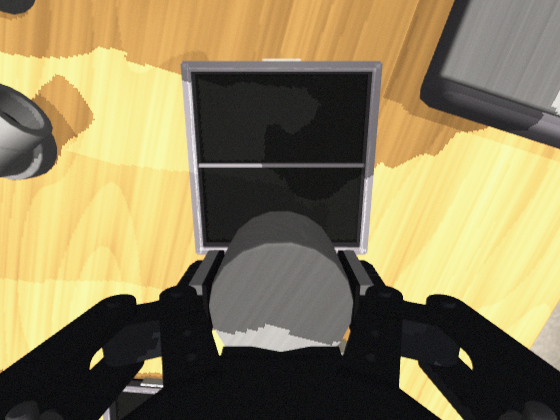

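Empty square tray at (283,155); cap over the near compartment. Shift ~2 mm and lower.

```bash
python3 -m jog '[[-2,1,35,0,0,0,45],[-2,1,75,0,0,0,45],[-2,1,105,0,0,0,45],[-2,1,118,0,0,0,45],[-2,1,123,0,0,0,45],[-2,1,125,0,0,0,45],[-2,1,126,0,0,0,45],[-2,1,126,0,0,0,45]]'; python3 -c "
from h import *
go(.651,.152,.0798,16.4)"
```

```text
clock: 19.6
position: [0.6514, 0.152, 0.082]
tcp_rot: [1.88, 2.513, -0.003]
wrist_force: [-0.9, -0.2, -5.1]
grip_width: 0.0548
clk 19.6 pos [0.6514 0.152  0.082 ] F [-0.9 -0.2 -5.1] w 54.8 | SHIFT [ 0.1 -0.4  2.2] TURN [0.001 0.004 0.   ] q6 1.39
```

```bash
python3 -m jog '[[0,0,1,0,0,0,45],[0,0,2,0,0,0,45],[0,0,2.5,0,0,0,45],[0,0,2.5,0,0,0,45],[0,0,2.5,0,0,0,45]]'; python3 -m jog '[[0,0,0,0,0,0,72],[0,0,0,0,0,0,72],[0,0,0,0,0,0,72],[0,0,0,0,0,0,72]]';python3 -m jog '[[0,0,-15,0,0,0,72],[0,0,-45,0,0,0,72],[0,0,-85,0,0,0,80],[0,0,-130,0,0,0,85],[0,0,-170,0,0,0,85],[0,0,-170,0,0,0,85]]';python3 -c "
from h import *
f=grab('wrist');near(f,(.651,.152),.04,.018);near(f,(.43,.151),.05)
go(.426,.146,.25,142)"
```

```text
clock: 20.1
position: [0.6516, 0.152, 0.0799]
tcp_rot: [1.879, 2.512, -0.003]
wrist_force: [-0.5, -0.6, 3.1]
grip_width: 0.0549
clock: 20.5
position: [0.6516, 0.152, 0.0799]
tcp_rot: [1.879, 2.512, -0.002]
wrist_force: [-0.8, -0.4, 0.4]
grip_width: 0.072
clock: 21.1
position: [0.6527, 0.1529, 0.2556]
tcp_rot: [1.876, 2.508, 0.006]
wrist_force: [0.6, -0.3, 0.1]
grip_width: 0.0848
ztop 0.0493 circ [0.6528 0.1517] d 0.0558 rect [0.6527 0.1519] [0.0544 0.0544] 17.5 ALL [0.6533 0.152 ] [0.0549 0.0561] 63.0
ztop 0.0696 circ [0.4321 0.154 ] d 0.0651 rect [0.4321 0.1533] [0.0612 0.0317] 52.2 ALL [0.4314 0.148 ] [0.0718 0.0484] 53.6
clk 21.1 pos [0.6521 0.1528 0.2525] F [-0.  -0.3 -1.2] w 85.1 | SHIFT [  57.4 -218.8    0.9] TURN [0.008 0.002 0.95 ] q6 2.38
```

Large cap on floor (top 49 mm, axis (0.652,0.152)). Now the elbow.

```bash
python3 -m jog '[[9,-35,1,0,0,0.14,85],[18,-70,1,0,0,0.28,85],[26,-100,1,0,0,0.42,85],[35,-135,1,0,0,0.56,85],[44,-170,1,0,0,0.7,85],[52,-200,1,0,0,0.84,85],[57,-219,1,0,0,0.95,85],[57,-219,1,0,0,0.95,85]]'>/dev/null; python3 -m jog '[[0,0,0,0,0,0,85],[0,0,0,0,0,0,85]]' >/dev/null; python3 - <<'E'
from h import *
go(.426,.146,.25,143)
f=grab('wrist');save(f,"w8");P,Q=near(f,(.43,.151),.055)
# arm/body bands
for z0,z1 in((.060,.072),(.040,.060),(.012,.021)):
    B=Q[(Q[:,2]>z0)&(Q[:,2]<z1)][:,:2].astype(np.float32);b=cv2.minAreaRect(B);print(z0,len(B),np.round(b[0],4),np.round(b[1],4),round(b[2],1))
E
```

```text
clk 22.1 pos [0.4236 0.1455 0.2485] F [0.8 0.7 1. ] w 85.0 | SHIFT [ 1.9  1.6 -1.5] TURN [ 0.005  0.    -0.019] q6 2.37
ztop 0.0699 circ [0.4308 0.1532] d 0.0669 rect [0.4299 0.1522] [0.064  0.0313] 51.7 ALL [0.4285 0.1498] [0.0696 0.0545] 51.5
0.06 2970 [0.4292 0.1514] [0.0662 0.0378] 50.8
0.04 556 [0.4281 0.1501] [0.0695 0.0449] 51.4
0.012 107 [0.4216 0.1414] [0.0254 0.0546] 53.7
```

View pics/w8.png

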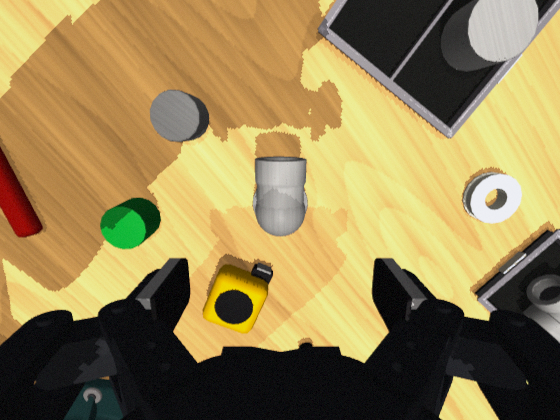

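Elbow at (280,195), mouth up in the picture, square to the jaws. Grasp.

```bash
python3 -m jog '[[2,1,45,0,0,0,85],[2,1,90,0,0,0,85],[2,1,125,0,0,0,85],[2,1,145,0,0,0,85],[2,1,152,0,0,0,85],[2,1,152,0,0,0,85]]'; python3 -m jog '[[0,0,0,0,0,0,35],[0,0,0,0,0,0,35],[0,0,0,0,0,0,35],[0,0,0,0,0,0,35],[0,0,0,0,0,0,35],[0,0,0,0,0,0,35],[0,0,0,0,0,0,35],[0,0,0,0,0,0,35]]' 90; python3 -m jog '[[0,0,-15,0,0,0,35],[0,0,-45,0,0,0,35],[0,0,-85,0,0,0,35],[0,0,-115,0,0,0,35],[0,0,-125,0,0,0,35],[0,0,-125,0,0,0,35]]'; python3 -c "
from h import *
go(.627,.2267,.22,106.4)"
```

```text
clock: 22.8
position: [0.4266, 0.1458, 0.0961]
tcp_rot: [2.82, 1.373, 0.001]
wrist_force: [0.4, 0.1, -0.8]
grip_width: 0.0852
clock: 23.6
position: [0.4269, 0.1461, 0.0973]
tcp_rot: [2.82, 1.373, 0.004]
wrist_force: [-4.7, 0.1, 15.6]
grip_width: 0.0444
clock: 24.2
position: [0.4267, 0.1465, 0.2228]
tcp_rot: [2.819, 1.373, 0.007]
wrist_force: [0.1, 0.2, -6.9]
grip_width: 0.0444
clk 24.2 pos [0.4267 0.1465 0.2228] F [ 0.1  0.2 -6.9] w 44.4 | SHIFT [186.6 108.3   3.9] TURN [ 0.005  0.008 -2.521] q6 -0.06
```

```bash
python3 -m jog '[[15,10,0,0,0,-0.15,35],[35,20,0,0,0,-0.3,35],[55,32,0,0,0,-0.45,35],[75,44,0,0,0,-0.6,35],[90,54,0,0,0,-0.75,35],[105,62,0,0,0,-0.9,35],[120,70,0,0,0,-1.05,35],[135,78,0,0,0,-1.2,35]]'; python3 -c "
from h import *
go(.6308,.2279,.22,106.4)"
```

```text
clock: 25.0
position: [0.5714, 0.2048, 0.2209]
tcp_rot: [1.544, 2.731, -0.002]
wrist_force: [-0.2, -0.5, -6.1]
grip_width: 0.0437
clk 25.0 pos [0.5714 0.2048 0.2209] F [-0.2 -0.5 -6.1] w 43.7 | SHIFT [-10.9  62.8   1.1] TURN [-0.002  0.005 -1.315] q6 -0.06
```

```bash
python3 -m jog '[[-1,8,0,0,0,-0.15,35],[-3,16,0,0,0,-0.3,35],[-4,24,0,0,0,-0.45,35],[-6,32,0,0,0,-0.6,35],[-7,40,0,0,0,-0.75,35],[-9,48,0,0,0,-0.9,35],[-10,56,0,0,0,-1.05,35],[-11,63,1,0,0,-1.2,35]]'>/dev/null; python3 -m jog '[[0,0,0,0,0,-0.15,35],[0,0,0,0,0,-0.15,35],[0,0,0,0,0,-0.15,35],[0,0,0,0,0,-0.15,35]]' >/dev/null; python3 - <<'E'
from h import *
f=grab('wrist');save(f,'w9');tray(f,(.64,.19));near(f,(.652,.152),.038,.018);go(.6308,.2279,.102,106.4)
E
```

```text
comp 4563 [0.6182 0.1411] [0.0718 0.071 ] 16.2 z 0.0039
  comp 5652 [0.5943 0.2136] [0.0672 0.0726] 17.3 z 0.0040
  comp 1592 [0.7013 0.1622] [0.0384 0.0719] 36.7 z 0.0040
ztop 0.0491 circ [0.6531 0.1523] d 0.0560 rect [0.6527 0.1523] [0.0547 0.0551] 65.9 ALL [0.6526 0.1524] [0.0547 0.0553] 65.9
clk 26.2 pos [0.6307 0.2278 0.2168] F [-0.1  0.5 -5. ] w 44.0 | SHIFT [ -0.3   0.5 114.8] TURN [-0.004 -0.002  0.032] q6 -0.06
```

View pics/w9.png

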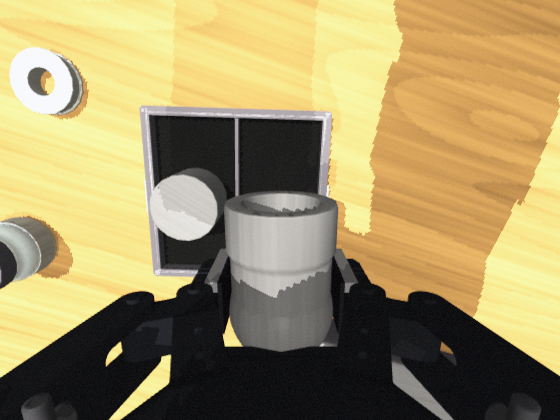

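Tape at (45,80), large cap at (187,205) in its half, elbow held over the other half at (280,250). Check the elbow's level before lowering.

```bash
python3 - <<'E'
from h import *
f=grab('wrist');P=cloud(f);s=arm.read_state();M=R.from_rotvec(s["tcp_rot"]).as_matrix()
L=(P-s["position"])@M
m=(abs(L[...,1])<.012)&(L[...,0]>-.01)&(L[...,0]<.05)&(L[...,2]>.015)&(L[...,2]<.06)
Q=L[m]
for a in np.arange(-.01,.05,.006):
    B=Q[(Q[:,0]>=a)&(Q[:,0]<a+.006)]
    if len(B)>10: print(round(a+.003,3),len(B),"ridge tool z %.4f"%np.percentile(B[:,2],5), "front max %.4f"%B[:,2].max())
E
```

```text
-0.007 1010 ridge tool z 0.0276 front max 0.0333
-0.001 906 ridge tool z 0.0288 front max 0.0342
0.005 923 ridge tool z 0.0289 front max 0.0338
0.011 952 ridge tool z 0.0289 front max 0.0342
0.017 888 ridge tool z 0.0277 front max 0.0327
0.023 1082 ridge tool z 0.0274 front max 0.0322
0.029 1127 ridge tool z 0.0274 front max 0.0320
0.035 1230 ridge tool z 0.0276 front max 0.0597
```

Level. Lower.

```bash
python3 -m jog '[[0,0,30,0,0,0.03,35],[0,0,65,0,0,0.03,35],[0,0,93,0,0,0.03,35],[0,0,106,0,0,0.03,35],[0,0,112,0,0,0.03,35],[0,0,114,0,0,0.03,35],[0,0,115,0,0,0.03,35],[0,0,115,0,0,0.03,35]]'; python3 -c "
from h import *
go(.6308,.2279,.1003,106.4)"
```

```text
clock: 27.1
position: [0.6313, 0.2275, 0.103]
tcp_rot: [-0.452, 3.108, -0.007]
wrist_force: [-0.5, -0.8, -4.8]
grip_width: 0.044
clk 27.1 pos [0.6313 0.2275 0.103 ] F [-0.5 -0.8 -4.8] w 44.0 | SHIFT [0.3 0.6 2.7] TURN [-0.004  0.     0.002] q6 -0.06
```

```bash
python3 -m jog '[[0,0,1,0,0,0,35],[0,0,2,0,0,0,35],[0,0,3,0,0,0,35],[0,0,3,0,0,0,35],[0,0,3,0,0,0,35]]'; python3 -m jog '[[0,0,0,0,0,0,55],[0,0,0,0,0,0,55],[0,0,0,0,0,0,55],[0,0,0,0,0,0,55]]';python3 -m jog '[[0,0,-15,0,0,0,55],[0,0,-45,0,0,0,55],[0,0,-85,0,0,0,80],[0,0,-120,0,0,0,85],[0,0,-150,0,0,0,85],[0,0,-150,0,0,0,85]]';python3 -c "
from h import *
f=grab('wrist');near(f,(.628,.227),.05,.02);near(f,(.652,.152),.038,.018)
go(.4,.261,.25,106.4);go(.4,.261,.25,150)"
```

```text
clock: 27.6
position: [0.6315, 0.2275, 0.1005]
tcp_rot: [-0.452, 3.107, -0.006]
wrist_force: [-1.7, -0.9, 2.8]
grip_width: 0.0443
clock: 28.0
position: [0.6315, 0.2275, 0.1005]
tcp_rot: [-0.452, 3.107, -0.006]
wrist_force: [-0.8, 0.3, -0.4]
grip_width: 0.0551
clock: 28.6
position: [0.6323, 0.2284, 0.2548]
tcp_rot: [-0.451, 3.101, -0.006]
wrist_force: [-0.1, -0.0, -0.0]
grip_width: 0.0851
ztop 0.0730 circ [0.6256 0.2261] d 0.0666 rect [0.6272 0.2255] [0.0631 0.0319] 16.5 ALL [0.6304 0.2269] [0.0701 0.054 ] 16.4
ztop 0.0492 circ [0.6532 0.1522] d 0.0560 rect [0.6528 0.1523] [0.0549 0.0546] 16.5 ALL [0.6528 0.1523] [0.0549 0.0547] 18.1
clk 28.6 pos [0.6319 0.2283 0.2524] F [-0.5  0.  -0.2] w 84.9 | SHIFT [212.9  97.4   1. ] TURN [-0.004  0.005  0.002] q6 0.12
clk 28.6 pos [0.6319 0.2283 0.2524] F [-0.5  0.  -0.2] w 84.9 | SHIFT [212.9  97.4   1. ] TURN [-0.006  0.003 -0.759] q6 -0.64
```

Elbow upright on the floor (top 73 mm). Now the small cap.

```bash
python3 -m jog '[[40,18,1,0,0,0.12,85],[80,36,1,0,0,0.24,85],[120,54,1,0,0,0.36,85],[160,72,1,0,0,0.48,85],[200,90,1,0,0,0.6,85],[213,97,1,0,0,0.7,85],[213,97,1,0,0,0.8,85],[213,97,1,0,0,0.8,85]]'>/dev/null; python3 -m jog '[[0,0,0,0,0,0,85],[0,0,0,0,0,0,85]]' >/dev/null; python3 -c "
from h import *
f=grab('wrist');save(f,'w10');near(f,(.399,.261),.035)
go(.399,.261,.077,60)"
```

```text
ztop 0.0421 circ [0.4001 0.2616] d 0.0440 rect [0.3997 0.2617] [0.0426 0.0429] 4.1 ALL [0.3997 0.2618] [0.0426 0.043 ] 3.2
clk 29.7 pos [0.3995 0.2604 0.2489] F [-0.3  0.9 -0.8] w 84.9 | SHIFT [  1.6   0.5 171.9] TURN [-0.001  0.005  0.013] q6 0.93
```

View pics/w10.png

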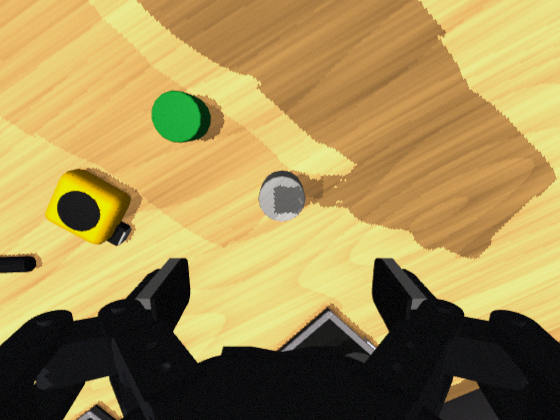

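Grey small cap at (282,196), green one at (180,117) well clear. Grasp.

```bash
python3 -m jog '[[1.5,1.5,45,0,0,0,85],[1.5,1.5,90,0,0,0,80],[1.5,1.5,130,0,0,0,75],[1.5,1.5,155,0,0,0,75],[1.5,1.5,171,0,0,0,75],[1.5,1.5,171,0,0,0,75]]'; python3 -m jog '[[0,0,0,0,0,0,35],[0,0,0,0,0,0,35],[0,0,0,0,0,0,35],[0,0,0,0,0,0,35],[0,0,0,0,0,0,35],[0,0,0,0,0,0,35],[0,0,0,0,0,0,35]]' 50; python3 -m jog '[[0,0,-15,0,0,0,35],[0,0,-45,0,0,0,35],[0,0,-85,0,0,0,35],[0,0,-120,0,0,0,35],[0,0,-150,0,0,0,35],[0,0,-150,0,0,0,35]]'; python3 -c "
from h import *
go(.6528,.1523,.23,16.4)"
```

```text
clock: 30.3
position: [0.3988, 0.2613, 0.076]
tcp_rot: [0.792, 3.038, -0.008]
wrist_force: [-0.2, 0.2, 0.3]
grip_width: 0.075
clock: 31.0
position: [0.3993, 0.2614, 0.077]
tcp_rot: [0.792, 3.037, -0.006]
wrist_force: [-1.0, -2.4, 6.7]
grip_width: 0.0427
clock: 31.6
position: [0.4002, 0.2627, 0.2311]
tcp_rot: [0.79, 3.032, 0.0]
wrist_force: [-0.1, 0.1, -3.0]
grip_width: 0.0432
clk 31.6 pos [0.4002 0.2627 0.2311] F [-0.1  0.1 -3. ] w 43.2 | SHIFT [-274.4   26.9    3.5] TURN [0.005 0.007 0.775] q6 1.39
```

```bash
python3 -m jog '[[-30,3,0,0,0,0.1,35],[-70,7,0,0,0,0.2,35],[-110,11,0,0,0,0.3,35],[-150,15,0,0,0,0.4,35],[-190,19,0,0,0,0.5,35],[-230,23,0,0,0,0.6,35],[-260,26,0,0,0,0.7,35],[-274,27,0,0,0,0.775,35]]'>/dev/null; python3 -m jog '[[0,0,0,0,0,0,35],[0,0,0,0,0,0,35]]' >/dev/null; python3 -c "
from h import *
go(.652,.152,.23,16.4)"
```

```text
clk 32.6 pos [0.654  0.151  0.2311] F [-0.6  0.4 -2.9] w 43.1 | SHIFT [ 1.5 -1.6  1.1] TURN [ 0.005  0.004 -0.004] q6 1.39
```

```bash
python3 -m jog '[[1.5,-1.5,30,0.005,0.004,0,35],[1.5,-1.5,60,0.005,0.004,0,35],[1.5,-1.5,82,0.005,0.004,0,35],[1.5,-1.5,94,0.005,0.004,0,35],[1.5,-1.5,100,0.005,0.004,0,35],[1.5,-1.5,103,0.005,0.004,0,35],[1.5,-1.5,103,0.005,0.004,0,35],[1.5,-1.5,103,0.005,0.004,0,35]]'; python3 -c "
from h import *
go(.652,.152,.124,16.4);f=grab('wrist');save(f,'w11')"
```

```text
clock: 33.4
position: [0.6531, 0.1518, 0.129]
tcp_rot: [1.886, 2.511, 0.002]
wrist_force: [-0.3, -0.3, -1.7]
grip_width: 0.043
clk 33.4 pos [0.6531 0.1518 0.129 ] F [-0.3 -0.3 -1.7] w 43.0 | SHIFT [ 0.5 -1.   5. ] TURN [ 0.002  0.    -0.004] q6 1.39
```

View pics/w11.png

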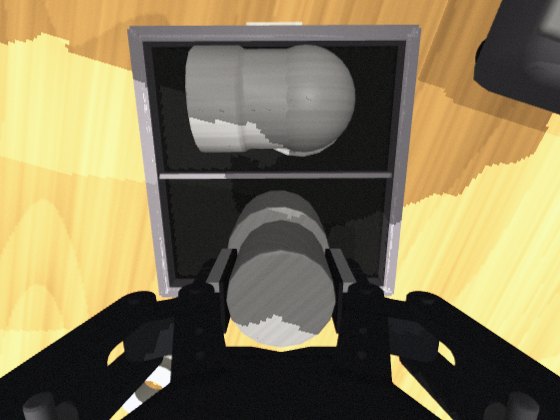

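Elbow stands in the far half (270,100); small cap is centred over the large one (280,240). Set it down.

```bash
python3 -m jog '[[0.5,-0.5,1,0,0,0,35],[0.5,-0.5,2,0,0,0,35],[0.5,-0.5,3,0,0,0,35],[0.5,-0.5,4,0,0,0,35],[0.5,-0.5,4.5,0,0,0,35],[0.5,-0.5,4.5,0,0,0,35],[0.5,-0.5,4.5,0,0,0,35]]'
```

```text
clock: 34.15
position: [0.6525, 0.1521, 0.1244]
tcp_rot: [1.886, 2.511, 0.002]
wrist_force: [0.8, -0.3, -2.7]
grip_width: 0.0427
```

```bash
python3 -m jog '[[0,0,0.4,0,0,0,35],[0,0,0.8,0,0,0,35],[0,0,0.8,0,0,0,35]]'; python3 -m jog '[[0,0,0,0,0,0,35],[0,0,0,0,0,0,35]]'
```

```text
clock: 34.45
position: [0.6525, 0.1522, 0.1241]
tcp_rot: [1.886, 2.511, 0.002]
wrist_force: [-1.6, -0.2, 4.0]
grip_width: 0.0433
clock: 34.65
position: [0.6526, 0.1522, 0.1242]
tcp_rot: [1.886, 2.511, 0.002]
wrist_force: [-0.7, -1.2, 2.2]
grip_width: 0.0428
```

Contact made (force turned from −2.7 to +3 N). Release and retreat.

```bash
python3 -m jog '[[0,0,0,0,0,0,60],[0,0,0,0,0,0,60],[0,0,0,0,0,0,60],[0,0,0,0,0,0,60]]'; python3 -m jog '[[0,0,-15,0,0,0,60],[0,0,-45,0,0,0,60],[0,0,-85,0,0,0,60],[0,0,-120,0,0,0,60],[0,0,-120,0,0,0,60]]';python3 - <<'E'
from h import *
f=grab('wrist');near(f,(.652,.152),.035,.03);
P=cloud(f);m=(np.hypot(P[...,0]-.652,P[...,1]-.152)<.04)&(abs(P[...,2]-.048)<.004);B=P[m][:,:2].astype(np.float32);print("large crown ring",len(B),cv2.minEnclosingCircle(B));near(f,(.63,.227),.045,.02)
for n,c in(("top",0),("scene",0)):
    f=grab(n);print(n)
    for q,r in(((.652,.152),.035),((.63,.227),.045),((.592,-.136),.043),((.6096,-.23),.03),((.422,-.129),.05),((.463,-.428),.05),((.594,.007),.05)): near(f,q,r,.018 if q[0]>.6 or q[1]==-.136 else .008)
save(f,"fin")
E
```

```text
clock: 35.05
position: [0.6526, 0.1522, 0.1242]
tcp_rot: [1.886, 2.511, 0.002]
wrist_force: [0.1, 0.4, -0.6]
grip_width: 0.06
clock: 35.55
position: [0.6537, 0.1524, 0.2491]
tcp_rot: [1.882, 2.506, 0.01]
wrist_force: [0.6, -0.4, 0.5]
grip_width: 0.0599
ztop 0.0890 circ [0.6536 0.1534] d 0.0438 rect [0.6535 0.1536] [0.0429 0.0426] 49.0 ALL [0.653  0.1555] [0.0552 0.0476] 0.5
large crown ring 600 ((0.6528493165969849, 0.15178492665290833), 0.027919838204979897)
ztop 0.0730 circ [0.6263 0.2252] d 0.0672 rect [0.6275 0.2256] [0.0644 0.0313] 16.3 ALL [0.6327 0.2268] [0.0751 0.0549] 16.9
topTraceback (most recent call last):
  File "<stdin>", line 6, in <module>
  File "h.py", line 33, in near
    zt=np.percentile(Q[:,2],97);T=Q[Q[:,2]>zt-.006];f32=T[:,:2].astype(np.float32)
    return _quantile_unchecked(
        a, q, axis, out, overwrite_input, method, keepdims, weights)
    return _ureduce(a,
                    func=_quantile_ureduce_func,
    ...<5 lines>...
                    overwrite_input=overwrite_input,
                    method=method)
    r = func(a, **kwargs)
    result = _quantile(arr,
                       quantiles=q,
    ...<2 lines>...
                       out=out,
                       weights=wgt)
    slices_having_nans = np.isnan(arr[-1, ...])
                                  ~~~^^^^^^^^^
IndexError: index -1 is out of bounds for axis 0 with size 0
```

Stack is good: the axes are about 2 mm apart, crown at 89 mm. The top camera was only blocked by the arm. Take one overview with the scene camera.

```bash
python3 - <<'E'
from h import *
f=grab("scene");save(f,"fin")
for k,q,r,z in(("tee",(.592,-.136),.043,.018),("nip",(.6096,-.23),.03,.018),("st",(.422,-.129),.05,.008),("sock",(.463,-.428),.05,.008),("tape",(.594,.007),.05,.008)):
    try: print(k);near(f,q,r,z)
    except Exception as e: print("hidden")
E
```

```text
tee
ztop 0.0450 circ [ 0.5944 -0.1419] d 0.0685 rect [ 0.5927 -0.1328] [0.0664 0.0476] 12.3 ALL [ 0.593  -0.1354] [0.067  0.0537] 11.1
nip
ztop 0.0610 circ [ 0.6104 -0.2273] d 0.0325 rect [ 0.611  -0.2277] [0.0303 0.0305] 7.8 ALL [ 0.6123 -0.2305] [0.0354 0.0364] 0.4
st
ztop 0.0276 circ [ 0.4237 -0.124 ] d 0.0438 rect [ 0.4236 -0.1303] [0.0419 0.0282] 4.4 ALL [ 0.4235 -0.1301] [0.042  0.0313] 3.5
sock
ztop 0.0527 circ [ 0.4643 -0.427 ] d 0.0502 rect [ 0.4648 -0.427 ] [0.0482 0.0485] 61.3 ALL [ 0.4652 -0.4273] [0.0494 0.049 ] 14.7
tape
ztop 0.0188 circ [0.596  0.0088] d 0.0530 rect [0.5957 0.0078] [0.0496 0.0498] 16.8 ALL [0.5959 0.0083] [0.0514 0.0495] 87.7
```

View pics/fin.png

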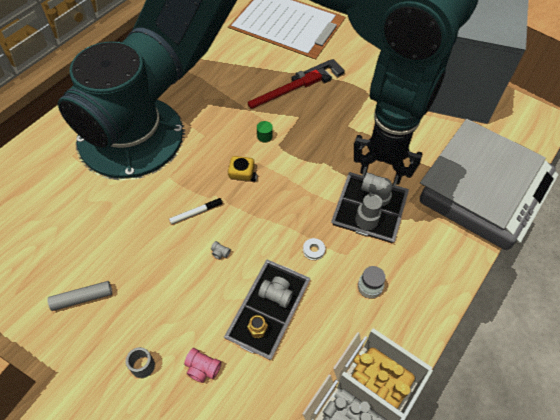

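The overview shows everything in place: elbow (375,185), cap stack (370,208), tee (275,290), nipple (257,324). The small tee, socket and tape are unmoved, and the gripper is clear. Handing in.

```bash
python3 -c "
from station import arm
print(arm.finish_job())"
```

```text
the job is handed in; nothing more can be done
None
```

Both kits are made up and the job is handed in at about 36 s of robot time; no verdict was reported.

- **Long tray:** the tee lies flat in the large compartment (top measured at 44–45 mm, 43 mm nominal). The nipple stands on end in the small one (61 mm, 59 mm nominal).
- **Square tray:** the elbow stands on its large mouth in one half (73 mm, 72 mm nominal). In the other, the large cap is mouth down (49 mm, 47 mm nominal). The small cap sits on its crown, with its top at 89 mm (87 mm nominal) and the axes about 2 mm apart.
- **Left in place:** the scene camera found the small tee, the socket and the tape spool within about 3 mm of where they started. The gripper stands clear above the trays.

**Checks that failed or disagreed:**
- The measured heights read 1–2 mm high throughout, and the top and scene cameras disagree by 3–6 mm sideways, so I placed from the wrist camera.
- The final check with the top camera failed because the arm was in its way. I used the wrist and scene cameras instead.

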